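# Take the hung utensil caddy down for washing

### The arm

A 6-joint arm with a two-finger parallel gripper is mounted at the origin on the work surface. World frame = base frame: x ahead of the robot, y to its left, z up, the work surface at z = 0. Lengths are in mm, angles in rad, forces in N, time in s.
With the tool pointing down it reaches from about 400 to 825 mm from the base axis. Payload 7 kg.
Tool frame: the origin (TCP) lies at the centre of the arm's flange, where the gripper is bolted on; the fingertips stand 173 mm ahead of it and the grasp point (between the pads) lies 155 mm ahead of it (finger_overhang is the distance from the TCP to the fingertips, in mm); z points along the fingers, y is the direction in which the jaws open and shut (so a half turn about z gives the same grasp; the last joint's range is limited). The gripper opens to 85 mm and grips with 20 to 120 N. Pads are 22 mm wide; open, the fingers measure 114 mm over their backs; the gripper's body (76 mm by 85 mm) begins 54 mm behind the grasp point. The pads swing forward as they close: fully open they stand 13 mm farther back than shut.
Start: joints at [-0.874, 0.359, 0.012, 0, -1.224, -0.288], TCP at [268.291, -619.368, 404.702] pointing down, gripper open.
Joint ranges: [-3.07, 3.07], [-1.43, 2.12], [-1.02, 1.25], [-3.03, 1.67], [-3.05, -0], [-3.03, 3.03]. Speed limits (rad/s): [2.39, 2.39, 3.01, 3.14, 3.14, 3.14].

### API

Orientations are given as a unit quaternion [w, x, y, z].
In Python, from bench import * gives the robot as it stands. The module is installed in compiled form; this text tells all that it offers.
- The arm moves only by the shell command python3 -m pendant 'ROWS' [FORCE]. ROWS is JSON, one flat list of numbers, 7 for each row, row after row: the shift along the tool's x, y, z in m, then the turn, a rotation vector about the tool's x, y, z in rad, then the closure, from 0 (fully open) to 1 (shut). In form: [dx, dy, dz, rx, ry, rz, fingers, dx, dy, dz, rx, ry, rz, fingers, ...]. A call has 1 to 20 rows; each row shifts and turns the commanded pose from where the row before left it, along the tool's axes as they then stand; what a row does not reach is not made up. A row lasts 1/10 s, in which the tool goes at most 50 mm and 8.59 degrees, less where a joint would pass 70% of its speed; a pose out of reach is approached as far as the arm can. A call with a gripper value outside its range is refused whole. The fingers move at their own pace and stop on an object; FORCE is the grip in N (left out, the last holds). Time passes only in rows, so rows that do not move let the fingers close. It gives the time, the measured TCP pose, the force and the opening at its end, in the units of the state.
- observe(): the state, without advancing time (a new reading comes with each control period).
- camera(name): name is "side" or "top"; returns a dict with "image" (400x640x3 uint8, blue, green, red), "fx", "fy", "cx", "cy" (pixels), "R" (3x3) and "t" (3): a world point X has camera coordinates R X + t. Camera axes: x right, y down, z forward; pixel columns grow to the right and rows downward; lengths in mm; the calibration is good to about 2 mm. A picture is of the moment at which its call begins. There is no depth.
- sign_off(): hands the job in, once; it reports no verdict.
Trained networks look in a picture, given as the dict that the camera call returned (one of the last four; its "shot" number tells which), for a name from the list of things; names that differ only in an ending like _2 or _b are one class to them, and where a whole thing is asked for, a point or a joint stands for the part that bears it (a point fixed in the world has none). Each returns a list of dicts, best first, with "confidence" (0 to 1); they miss things now and then, are a little off and sometimes report something else, mostly with a low value. They report only what shows in the picture. A call takes as long as a camera call. They do not tell look-alikes from the thing itself.
- look_for(picture, label): "rect" ([left, top, right, bottom] in pixels, round what is visible of it).
- spot_point(picture, label): "uv" ([column, row] in pixels: a listed point, or the origin of a listed thing).
The state is a dict: "clock": time; "joint_pos": joint angles; "qd": joint speeds; "effort": joint torques, N m; "tcp_pos": TCP position; "tool_rot": TCP orientation; "ft_force": force on the tool from outside, world axes, zero at the start; "moment": the same for the moment, N m; "width": finger opening in mm.
Only numpy, scipy, OpenCV 4.12 (cv2) and the standard library are available. Lean on these libraries where they do the work, as an engineer would, in place of code of your own. Each camera call takes 0.05 s, during which the arm holds its last target.

### The job

Take the empty metal utensil caddy (the one with the open pocket) down from its keyhole studs on the white hanging board: raise it until the stud heads are in the wide ends of its keyholes, then draw it off forwards. Stand it upright on the floor of the grey wash tray beside the mug, setting it down gently, not dropping it. Leave the flat clip plate hanging and everything else where it is.

Things in the scene. Friction and masses are not known exactly. Their poses are not given: they have to be found in the camera images.
- caddy: Bare sheet-metal utensil caddy with an open pocket, about 350 g, hung on the board: 130 mm wide (y), 57 deep (x -6 to +51), 200 tall (z 0 to 200). Origin: level with its flat underside, below the middle of the grip band; z up, x away from the board. Pocket 80 mm tall; the 4 mm back plate (x -6 to -2) rises behind it. Hangs with 3.5 mm play in x, so it leans about 0.01 rad.
- caddy_grip (a point): Middle of the caddy's grip band, at caddy (0, 0, 173) mm: a folded flat band on top of the back plate, 12 mm thick (x -6 to +6), 130 mm wide, z 146 to 200 mm. Pinch it from above, fingers closing along the caddy's x.
- caddy_keyhole (a point): Centre of the wide end of the caddy's +y keyhole, at caddy (-4, 30, 108) mm; a second one is at y -30. Upright keyholes through the back plate: wide end 27 mm across, above it a slot 11 mm wide up to z 138.5. At the start the studs are at the tops of the slots, so raise the caddy 26.5 mm (22 to 31 will do), then draw it at least 20 mm along the board's +x.
- hangboard: White plastic hanging board fixed on the table: 15 mm thick (x), 360 wide (y), 186 tall; origin at table level under its middle. +x points out of the stud side, away from the robot. Two hanging places, at y -88 and +88 mm; hung things start with yaw as the board's, origin about 14 mm out (x), underside 40 mm up, grip bands above its top edge (z 186 to 240). Feet 12 mm tall reach x +-50 mm.
- stud (a point): Base of one of the four headed steel studs on the board's face, at board (7.5, 118, 174.5) mm; the others at y 58, -58, -118. Shank 8 mm thick and 7.5 mm long, then a head 17 mm across, 5 mm thick, ending at board x 20 mm.
- washtray: Grey plastic wash tray, fixed on the table: 240 mm (x) by 320 mm (y), 35 mm tall, walls 5 mm, floor 5 mm thick (inner floor at z 5 mm). Origin: centre of its underside, axes along its sides. The mug stands in its -y half; the +y half is free.
- clipplate: Flat metal clip plate with a paper sheet and no pocket, hung like the caddy at the other place of the board: 120 mm wide, 200 mm tall, same grip band; origin and axes as the caddy's. Bystander: stays hung.
- mug: White mug standing in the -y half of the wash tray, 72 mm across, 85 mm tall, handle at its +y side; origin at the centre of its underside. Bystander.
- jar: Amber jar in front of the hanging board's stud side, 50 mm across, 70 mm tall; origin under its centre. Bystander.
- bottle: Clear bottle with yellow cap between robot and hanging board, 60 mm across, 170 mm tall; origin under its centre. Bystander.
- spoon: Wooden spoon 260 mm long lying near the robot, along its x. Bystander.
Not all that is in view belongs to the job. What is shaped like the caddy but blue is not meant.

How it is judged (in metres and radians):
On the way, in this order (a step that is already met when the one before it is completed fails the run):
1. the caddy is raised on its studs until the heads are in the wide ends of the keyholes (z of caddy in the frame of hangboard between 0.059 and 0.075 m and x of caddy in the frame of hangboard between 0 and 0.024 m), for 0.05 s.
2. the caddy is drawn off the studs (x of caddy in the frame of hangboard above 0.034 m), for 0.05 s.
At the end, for the whole second after the job is handed in: The caddy stands upright (within 0.08 rad) and still inside the wash tray, its underside on the tray's floor (within 5 mm), let go; every bystander is within 30 mm of where it was, the clip plate still hanging (x of caddy in the frame of washtray between -0.12 and 0.12 m and y of caddy in the frame of washtray between -0.16 and 0.16 m and z of caddy in the frame of washtray between 0 and 0.01 m and angle between caddy's own z axis and vertical below 0.08 rad and linear speed of caddy below 0.02 m/s and angular speed of caddy below 0.1 rad/s); the robot touches nothing.
It fails at once if the caddy is dropped (falls untouched by the fingers faster than 0.7 m/s, a fall of about 25 mm) (contact force between the fingers and caddy below 0.05 N and linear speed of caddy above 0.7 m/s).
It fails at once if the clip plate is moved more than 30 mm (distance of clipplate from where it was at the start of the episode above 0.03 m).
It fails at once if any other bystander is moved more than 30 mm (distance of any of mug, jar, bottle, spoon from where it was at the start of the episode above 0.03 m).
It also fails if it takes over 51 s, if anything falls off the work surface, if the arm or the gripper's body presses on something with over 40 N, if the wrist force passes 120 N, or if a joint passes its speed limit or range.

## Working session

There is one attempt and no reset: what is moved stays moved. The work goes in short steps, Python scripts to look and compute and a shell command to move; the robot and the scene stay as the last step left them, time stands still between calls to the robot, and variables do not carry over. Pictures are saved under pics/ and viewed, and the job is handed in when it is done.

```bash
mkdir -p pics; ls
cat > h.py <<'E'
from bench import *
import numpy as np, cv2
def proj(c,X):
    p=c["R"]@np.array(X,float)+np.array(c["t"]).ravel(); return np.array([c["fx"]*p[0]/p[2]+c["cx"],c["fy"]*p[1]/p[2]+c["cy"]])
def ray(c,uv):
    R=np.array(c["R"]);t=np.array(c["t"]).ravel()
    d=R.T@np.array([(uv[0]-c["cx"])/c["fx"],(uv[1]-c["cy"])/c["fy"],1]); return -R.T@t,d
def atz(c,uv,z):
    o,d=ray(c,uv); return o+d*(z-o[2])/d[2]
def tri(c1,u1,c2,u2):
    o1,d1=ray(c1,u1);o2,d2=ray(c2,u2)
    s=np.linalg.lstsq(np.stack([d1,-d2],1),o2-o1,rcond=None)[0]
    a=o1+s[0]*d1;b=o2+s[1]*d2
    return (a+b)/2,np.linalg.norm(a-b)
E
python3 - <<'E'
from h import *
np.set_printoptions(precision=1,suppress=True)
print(observe())
C={}
for n in ("side","top"):
    c=camera(n);C[n]=c;cv2.imwrite(f"pics/{n}0.png",c["image"]);print(n,c["R"],c["t"],c["fx"],c["cx"],c["cy"])
for l in ["caddy","caddy_grip","caddy_keyhole","hangboard","stud","washtray","clipplate","mug","jar","bottle","spoon"]:
    for n in C:
        s=[(np.round(d["uv"],1).tolist(),round(d["confidence"],2)) for d in spot_point(C[n],l)]
        r=[(np.round(d["rect"]).tolist(),round(d["confidence"],2)) for d in look_for(C[n],l)]
        print(l,n,s,r)
E
```

```text
pics
{'clock': 0.0, 'joint_pos': array([-0.9,  0.4,  0. , -0. , -1.2, -0.3]), 'qd': array([ 0.,  0.,  0., -0., -0., -0.]), 'effort': array([  0. , -58.3,  29.3,   6.9,  -0. ,   0. ]), 'tcp_pos': array([ 268.2, -619.2,  403.8]), 'tool_rot': array([-0. , -0.2,  1. ,  0. ]), 'ft_force': array([ 0. ,  0.8, -1.1]), 'moment': array([ 0., -0., -0.]), 'width': 85.61576506089003}
side [[-1.  -0.3 -0. ]
 [-0.2  0.7 -0.6]
 [ 0.2 -0.6 -0.8]] [ 472.7  213.6 1077.5] 380.8825086047655 320.91908921849875 202.43644836529637
top [[-0.  -1.  -0. ]
 [-1.   0.  -0.1]
 [ 0.1  0.  -1. ]] [ -25.7  492.  1541.6] 517.2624090366816 319.81914631828164 200.94298861918796
caddy side [([333.9, 290.6], 0.66)] [([232.0, 245.0, 276.0, 326.0], 0.81)]
caddy top [([229.4, 176.2], 0.92), ([262.9, 229.0], 0.77), ([283.5, 184.1], 0.71)] [([191.0, 151.0, 247.0, 176.0], 0.97), ([234.0, 207.0, 278.0, 253.0], 0.95)]
caddy_grip side [([259.5, 275.9], 0.78), ([338.4, 255.8], 0.56)] [([314.0, 236.0, 368.0, 313.0], 0.7), ([234.0, 248.0, 274.0, 328.0], 0.66), ([240.0, 203.0, 328.0, 356.0], 0.64)]
caddy_grip top [([209.5, 164.3], 0.
[... 1373 characters left out ...]
 0.98), ([273.0, 127.0, 375.0, 212.0], 0.32)]
mug top [([434.3, 176.6], 0.88)] [([412.0, 162.0, 452.0, 191.0], 0.96)]
jar side [([244.1, 248.5], 0.63)] [([232.0, 230.0, 253.0, 254.0], 0.64)]
jar top [([288.3, 135.4], 0.66)] [([278.0, 122.0, 295.0, 142.0], 0.65), ([187.0, 154.0, 247.0, 175.0], 0.56)]
bottle side [([375.0, 349.8], 0.87)] [([365.0, 318.0, 393.0, 363.0], 0.77), ([230.0, 244.0, 273.0, 327.0], 0.55)]
bottle top [([218.0, 274.1], 0.66)] [([184.0, 166.0, 308.0, 213.0], 0.72), ([202.0, 265.0, 227.0, 283.0], 0.64)]
spoon side [([400.3, 187.3], 0.81)] [([380.0, 166.0, 416.0, 214.0], 0.92)]
spoon top [([403.2, 269.1], 0.64), ([254.6, 190.9], 0.57)] [([364.0, 252.0, 442.0, 284.0], 0.82)]
```

Run:
```python
import cv2
a=cv2.imread("pics/side0.png")
cv2.imwrite("pics/side0z.png",cv2.resize(a[110:370,210:430],None,fx=2.3*1.0,fy=2.3,interpolation=cv2.INTER_CUBIC))
a=cv2.imread("pics/top0.png")
cv2.imwrite("pics/top0z.png",cv2.resize(a[110:295,175:475],None,fx=2.6,fy=2.6,interpolation=cv2.INTER_CUBIC))
```

```text
(no output)
```

View pics/side0z.png

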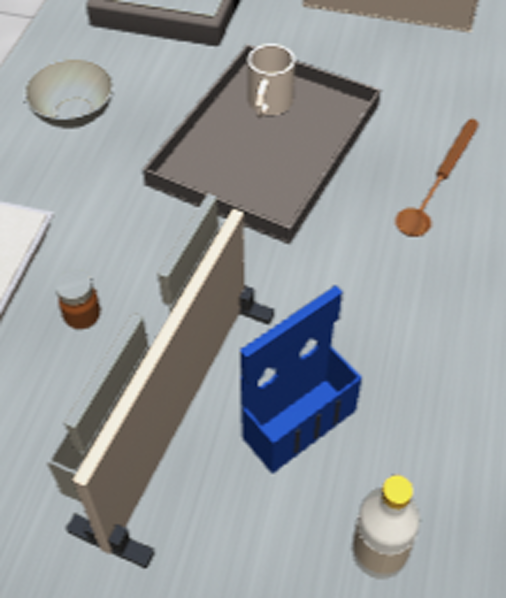

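View pics/top0z.png

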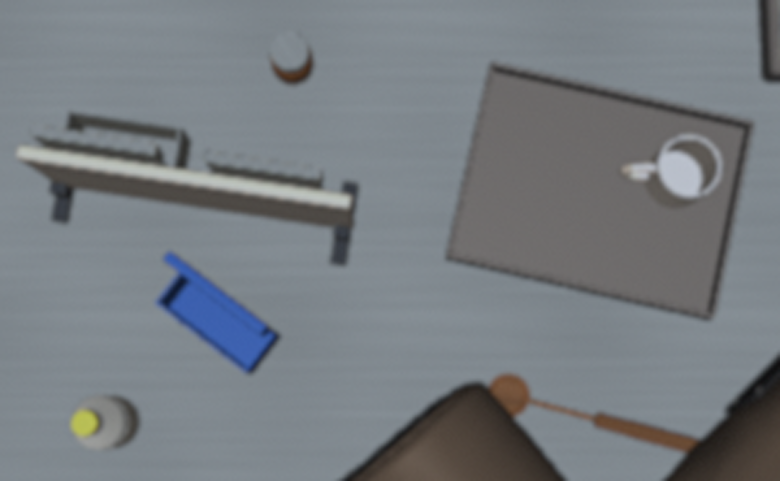

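View pics/side0.png

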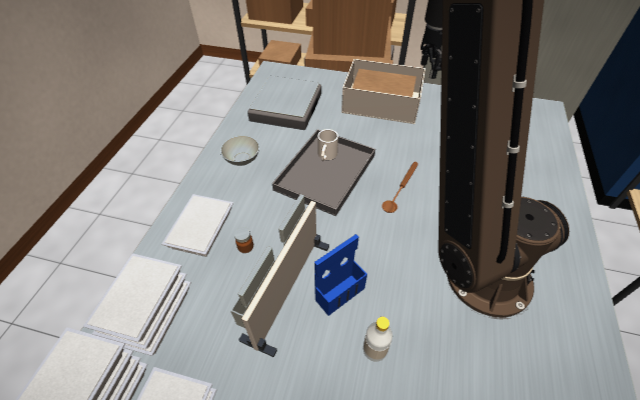

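The metal caddy is at top (209,164) / side (258,283), at the +y place of the board, and its pocket shows at top (222,160). Two things could be mistaken for it: the blue caddy on the table at top (258,230) / side (340,275), and the clip plate at top (277,175) / side (290,222), which has no pocket. Next I take closer crops to check this and measure.

Run:
```python
import cv2
a=cv2.imread("pics/side0.png")
cv2.imwrite("pics/side1z.png",cv2.resize(a[195:365,225:335],None,fx=3.5*1.0,fy=3.5,interpolation=cv2.INTER_CUBIC))
a=cv2.imread("pics/top0.png")
cv2.imwrite("pics/top1z.png",cv2.resize(a[140:220,178:318],None,fx=5.7,fy=5.7,interpolation=cv2.INTER_CUBIC))
cv2.imwrite("pics/top2z.png",cv2.resize(a[125:240,340:475],None,fx=5,fy=5,interpolation=cv2.INTER_CUBIC))
```

```text
(no output)
```

View pics/side1z.png

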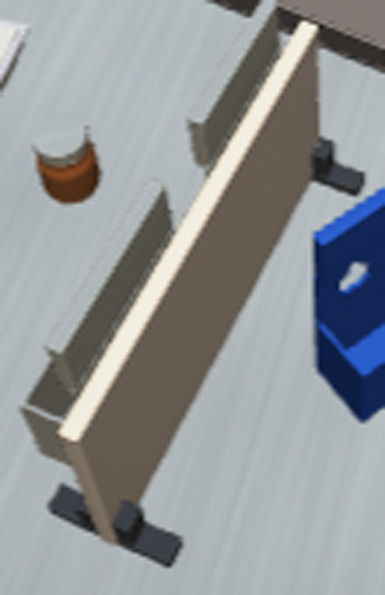

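View pics/top1z.png

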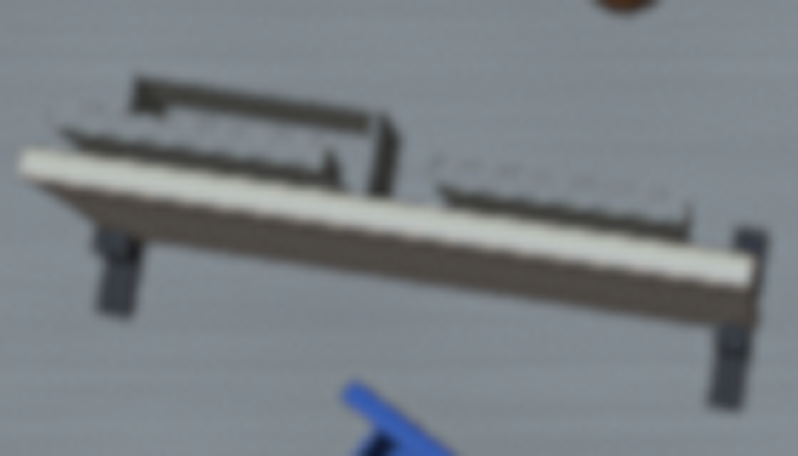

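View pics/top2z.png

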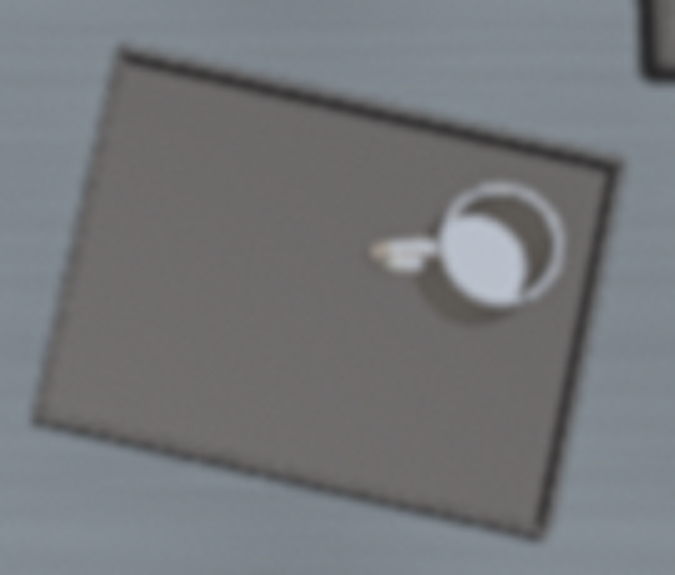

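The crop confirms it: the pocket is on the left (+y) hung item, and the right one has none. Now I fit the board and tray poses.

```bash
cat > fit.py <<'E'
from h import *
from scipy.optimize import least_squares
np.set_printoptions(precision=2,suppress=True)
C={n:camera(n) for n in("side","top")}
def sp(p,f,o): return (np.array(p,float)+.5)/f-.5+np.array(o)
def W(p,X):
    c,s=np.cos(p[2]),np.sin(p[2]); return np.array([p[0]+c*X[0]-s*X[1],p[1]+s*X[0]+c*X[1],X[2]])
def fit(obs,p0):
    f=lambda p:np.concatenate([proj(C[n],W(p,X))-u for n,X,u in obs])
    r=least_squares(f,p0,x_scale=[100,100,.3]);return r.x,f(r.x).reshape(-1,2)
t=lambda p:sp(p,5.7,(178,140)); s=lambda p:sp(p,3.5,(225,195)); t2=lambda p:sp(p,5,(340,125))
B=[("top",(7.5,180,186),t((25,149))),("top",(-7.5,180,186),t((20,178))),("top",(7.5,-180,186),t((755,257))),("top",(-7.5,-180,186),t((751,289))),
 ("side",(7.5,180,186),s((60,434))),("side",(-7.5,180,186),s((82,437))),("side",(7.5,-180,186),s((300,22))),("side",(-7.5,-180,186),s((318,28)))]
p0=list(atz(C["top"],(248,178),186)[:2])+[-.15]
b,r=fit(B,p0);print("board",b,np.round(r,1).tolist())
for n in C:
    bb,_=fit([o for o in B if o[0]==n],b);print(n,bb)
T=[("top",(120,160,35),t2((120,44))),("top",(120,-160,35),t2((622,160))),("top",(-120,-160,35),t2((545,541))),("top",(-120,160,35),t2((33,425)))]
p0=list(atz(C["top"],(407,183),35)[:2])+[-.15]
w,r=fit(T,p0);print("tray",w,np.round(r,1).tolist())
print("caddy grip", W(b,(14,88,213)))
im={n:C[n]["image"].copy() for n in C}
def poly(fr,pts,col):
    for n in C:
        q=np.array([proj(C[n],W(fr,X)) for X in pts]);cv2.polylines(im[n],[np.round(q*16).astype(int)],True,col,1,cv2.LINE_AA,4)
poly(b,[(8,23,240),(20,23,240),(20,153,240),(8,153,240)],(0,0,255))
poly(b,[(12,23,120),(65,23,120),(65,153,120),(12,153,120)],(0,255,0))
poly(b,[(8,-148,240),(20,-148,240),(20,-28,240),(8,-28,240)],(0,255,255))
poly(b,[(-7.5,-180,186),(7.5,-180,186),(7.5,180,186),(-7.5,180,186)],(255,0,0))
poly(w,[(-120,-160,35),(120,-160,35),(120,160,35),(-120,160,35)],(255,0,0))
cv2.imwrite("pics/ovt.png",cv2.resize(im["top"][120:240,178:475],None,fx=2.6,fy=2.6,interpolation=cv2.INTER_CUBIC))
cv2.imwrite("pics/ovs.png",cv2.resize(im["side"][120:370,215:385],None,fx=2.4,fy=2.4,interpolation=cv2.INTER_CUBIC))
for l,z in(("mug",85),("jar",70),("bottle",170)): 
    u=look_for(C["top"],l)[0]["rect"]; print(l,atz(C["top"],((u[0]+u[2])/2,(u[1]+u[3])/2),z))
E
python3 fit.py
```

```text
board [536.58 176.05  -0.15] [[0.0, 0.2], [-0.1, 0.4], [0.6, 0.2], [0.5, -0.1], [-0.6, -0.0], [-0.7, 1.8], [0.4, -1.0], [0.3, -1.0]]
side [536.35 175.47  -0.15]
top [537.09 176.79  -0.15]
tray [ 546.42 -288.56   -0.23] [[-0.9, 0.3], [0.8, 0.1], [0.8, 0.2], [-0.7, -0.6]]
caddy grip [563.7  260.93 213.  ]
mug [ 553.77 -360.81   85.  ]
jar [698.17  71.94  70.  ]
bottle [282.46 260.34 170.  ]
```

View pics/ovt.png

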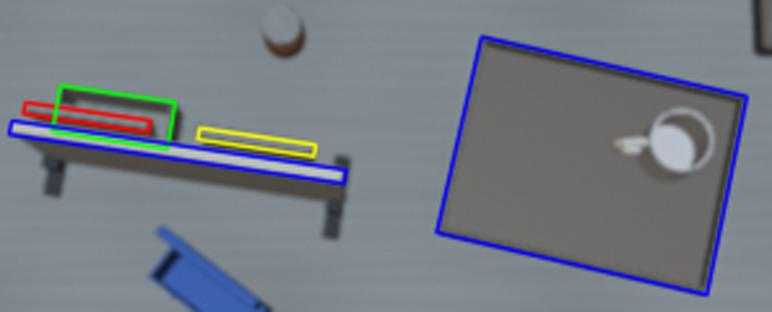

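View pics/ovs.png

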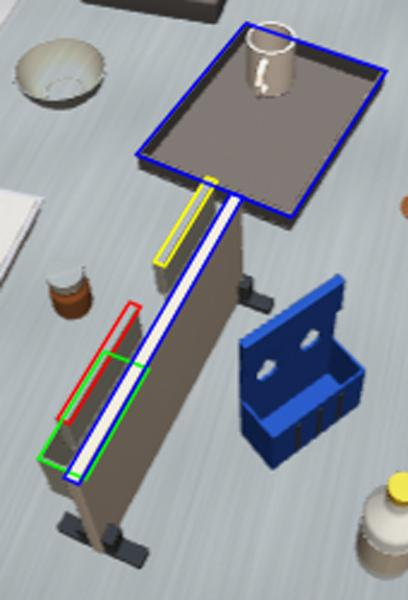

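The overlay fits both views. Board, tray and both hung items line up, and the green pocket-rim rectangle matches as well. Next: tool orientation and the way there.

```bash
cat > k.py <<'E'
from h import *
from scipy.spatial.transform import Rotation as Ro
np.set_printoptions(precision=4,suppress=True)
b=np.array([536.6,176.1,-.15]); w=np.array([546.4,-288.6,-.23])
def st():
    o=observe();q=o["tool_rot"];R=Ro.from_quat([q[1],q[2],q[3],q[0]]).as_matrix();return o,R
def go(target,yawx,sign=1):
    """shift in tool axes (mm) & turn rotvec to put TCP at target, z down, tool y along yawx"""
    o,R=st();y=sign*np.array([np.cos(yawx),np.sin(yawx),0]);z=np.array([0,0,-1.]);x=np.cross(y,z)
    Rt=np.stack([x,y,z],1)
    print("shift in tool axes",R.T@(np.array(target)-o["tcp_pos"]),"turn",Ro.from_matrix(R.T@Rt).as_rotvec(),"j",o["joint_pos"])
    print("tcp",o["tcp_pos"],"\nR",R.tolist(),"F",o["ft_force"],"w",o["width"],"t",o["clock"])
E
python3 - <<'E'
from k import *
import runpy
go((563.7,260.9,470),b[2],1);go((563.7,260.9,470),b[2],-1)
E
grep -n . /dev/null; python3 fit.py | head -6 | sed 's/ \[\[.*//'
python3 - <<'E'
from k import *
o,R=st();print(np.arctan2(R[1,1],R[0,1]))
E
```

```text
shift in tool axes [-620.9778  690.2767  -65.2964] turn [0.     0.0001 2.1296] j [-0.8739  0.3586  0.0119 -0.     -1.2241 -0.2881]
tcp [ 268.3032 -619.349   404.7205] 
R [[-0.9175906915246573, -0.39752650248078697, 5.150431576409281e-05], [-0.3975265044697272, 0.9175906913806867, -3.6545776603878695e-05], [-3.2731965957279044e-05, -5.400839503706357e-05, -0.9999999980058561]] F [-0.4824  0.1666  0.9842] w 85.69061044985955 t 2.55
shift in tool axes [-620.9778  690.2767  -65.2964] turn [-0.0001  0.     -1.012 ] j [-0.8739  0.3586  0.0119 -0.     -1.2241 -0.2881]
tcp [ 268.3032 -619.349   404.7205] 
R [[-0.9175906915246573, -0.39752650248078697, 5.150431576409281e-05], [-0.3975265044697272, 0.9175906913806867, -3.6545776603878695e-05], [-3.2731965957279044e-05, -5.400839503706357e-05, -0.9999999980058561]] F [-0.4824  0.1666  0.9842] w 85.69061044985955 t 2.55
board [536.58 176.05  -0.15]
side [536.35 175.47  -0.15]
top [537.09 176.79  -0.15]
tray [ 546.42 -288.56   -0.23]
caddy grip [563.7  260.93 213.  ]
mug [ 555.89 -353.95   85.  ]
1.9795640812825375
```

```bash
python3 -m pendant '[-0.020,0.022,-0.02,0,0,0,0, -0.029,0.032,-0.02,0,0,0,0, -0.029,0.032,-0.02,0,0,0,0, -0.029,0.032,-0.01,0,0,0,0, -0.029,0.032,0,0,0,0,0, -0.029,0.032,0,0,0,0,0, -0.029,0.032,0,0,0,0,0, -0.029,0.032,0,0,0,0,0, -0.029,0.032,0,0,0,0,0, -0.029,0.032,0,0,0,0,0, -0.029,0.032,0,0,0,0,0, -0.029,0.032,0,0,0,0,0, -0.029,0.032,0,0,0,0,0, -0.029,0.032,0,0,0,0,0, -0.029,0.032,0,0,0,0,0, -0.029,0.032,0,0,0,0,0, -0.029,0.032,0,0,0,0,0, -0.029,0.032,0,0,0,0,0, -0.029,0.032,0,0,0,0,0, -0.015,0.016,0,0,0,0,0]' 60
python3 -m pendant '[0,0,0,0,0,-0.1,0, 0,0,0,0,0,-0.14,0, 0,0,0,0,0,-0.14,0, 0,0,0,0,0,-0.14,0, 0,0,0,0,0,-0.14,0, 0,0,0,0,0,-0.14,0, 0,0,0,0,0,-0.14,0, 0,0,0,0,0,-0.07,0, 0,0,0,0,0,0,0]'
python3 -c "
from k import *
go((563.7,260.9,470),b[2],-1)"
```

```text
clock: 4.8
tcp_pos: [536.0, 168.3, 474.3]
tool_rot: [-0.0, -0.204, 0.979, -0.0]
ft_force: [0.5, -1.0, 0.1]
width: 85.6
clock: 5.7
tcp_pos: [535.2, 165.1, 474.8]
tool_rot: [0.0, -0.652, 0.759, 0.0]
ft_force: [-0.6, -0.5, -0.8]
width: 85.8
shift in tool axes [-98.9929 -13.6789   4.855 ] turn [-0.0001  0.0001 -0.0014] j [ 0.6487  0.131  -0.1319 -0.     -1.3077 -0.8   ]
tcp [535.2496 165.1012 474.8417] 
R [[-0.15079270653947868, -0.9885654003116376, 9.466356525916588e-05], [-0.9885653970777074, 0.15079271666669597, 0.00011090929938860182], [-0.00012391567212316108, -7.685681154401413e-05, -0.9999999893689684]] F [-0.5602 -0.4856 -0.8137] w 85.78505017060084 t 5.7
```

```bash
python3 -m pendant '[-0.02,-0.003,0,0,0,0,0, -0.03,-0.004,0,0,0,0,0, -0.03,-0.004,0,0,0,0,0, -0.019,-0.003,0,0,0,0,0, 0,0,0,0,0,0,0, 0,0,0,0,0,0,0]'
python3 - <<'E'
from k import *
go((563.7,260.9,368),b[2],-1)
for n in("side","top"):
    c=camera(n);im=c["image"]
    x,y=(210,160) if n=="side" else (170,120)
    cv2.imwrite(f"pics/h_{n}.png",cv2.resize(im[y:y+160,x:x+180] if n=="side" else im[y:y+110,x:x+160],None,fx=4,fy=3.7 if n=="side" else 4,interpolation=cv2.INTER_CUBIC))
E
```

```text
clock: 6.3
tcp_pos: [564.2, 261.7, 474.1]
tool_rot: [-0.001, -0.651, 0.759, -0.0]
ft_force: [-0.6, -0.4, 0.3]
width: 85.3
shift in tool axes [  0.7576   0.3221 106.1406] turn [ 0.0007 -0.0008 -0.0023] j [ 0.7477  0.2372 -0.0012 -0.     -1.3334 -0.9   ]
tcp [564.22   261.6751 474.1397] 
R [[-0.1516934121915212, -0.9884272561921402, -0.0008172601609854787], [-0.9884272506752104, 0.15169399684470955, -0.0007081270522406565], [0.0008239055395634984, 0.0007003840051897478, -0.9999994153207827]] F [-0.5572 -0.4495  0.2916] w 85.25012818530604 t 6.3
```

View pics/h_side.png

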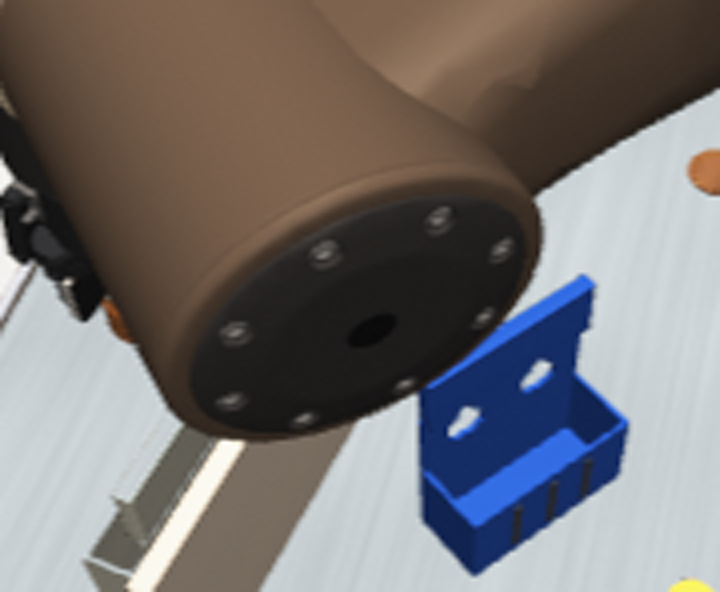

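View pics/h_top.png

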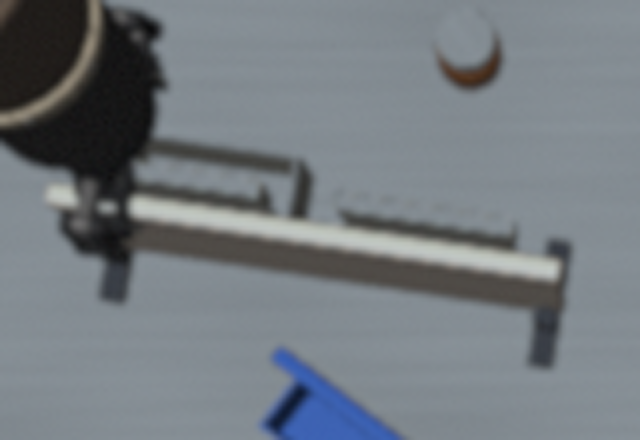

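Run:
```python
from k import *
c=camera("top")
def W(p,X):
    a,s=np.cos(p[2]),np.sin(p[2]); return np.array([p[0]+a*X[0]-s*X[1],p[1]+s*X[0]+a*X[1],X[2]])
f=lambda X:(proj(c,X)-[170,120]+.5)*4-.5
for X in [(8,23,240),(20,23,240),(8,153,240),(8,23,186),(65,23,120),(65,153,120)]: print(X,f(W(b,X)))
print("grasp",f((564,261.5,319)),f((564,261.5,301)))
im=c["image"][120:180,170:260]
g=cv2.createCLAHE(4,(4,4)).apply(cv2.cvtColor(cv2.resize(im,None,fx=8,fy=8,interpolation=cv2.INTER_CUBIC),cv2.COLOR_BGR2GRAY));cv2.imwrite("pics/h2.png",g)
```

```text
(8, 23, 240) [260.062 202.955]
(20, 23, 240) [263.0725 185.3741]
(8, 153, 240) [ 67.5667 175.0052]
(8, 23, 186) [273.208  217.4787]
(65, 23, 120) [300.9733 157.0979]
(65, 153, 120) [124.5512 131.5853]
grasp [137.6406 154.8086] [144.056  160.7144]
```

View pics/h2.png

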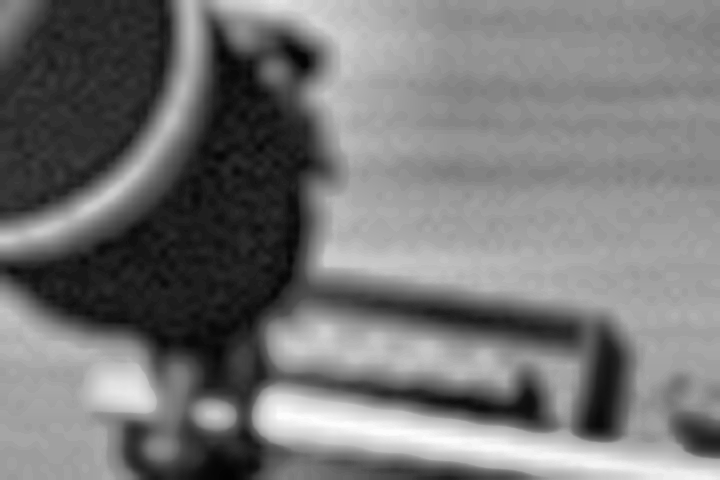

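```bash
python3 -m pendant '[0,0,0.02,0,0,0,0, 0.0005,0,0.03,0,0,0,0, 0,0,0.03,0,0,0,0, 0,0,0.02,0,0,0,0, 0,0,0.006,0,0,0,0, 0,0,0,0,0,0,0, 0,0,0,0,0,0,0]'
python3 -c "
from k import *
go((563.7,260.9,368),b[2],-1)"
```

```text
clock: 7.15
tcp_pos: [564.5, 260.6, 370.2]
tool_rot: [0.001, -0.651, 0.759, -0.0]
ft_force: [-0.8, 0.3, 0.4]
width: 85.4
shift in tool axes [-0.1476  0.8013  2.198 ] turn [-0.0016  0.0012 -0.0022] j [ 0.7463  0.2949 -0.1617  0.0005 -1.1122 -0.8988]
tcp [564.4658 260.6305 370.1991] 
R [[-0.15162007394082533, -0.9884373414109118, 0.001724900781835305], [-0.9884381047392643, 0.15162186713044667, 0.0009604724504509817], [-0.0012108995125788284, -0.0015593307557050609, -0.9999980511030833]] F [-0.8218  0.293   0.3598] w 85.43212423315387 t 7.15
```

```bash
python3 -m pendant '[0,0,0,0,0,0,0.5, 0,0,0,0,0,0,0.8, 0,0,0,0,0,0,1, 0,0,0,0,0,0,1, 0,0,0,0,0,0,1, 0,0,0,0,0,0,1, 0,0,0,0,0,0,1]' 60
python3 -c "
from k import *
go((563.7,260.9,368),b[2],-1)"
```

```text
clock: 7.85
tcp_pos: [564.5, 260.7, 369.1]
tool_rot: [0.001, -0.651, 0.759, -0.0]
ft_force: [3.4, -0.3, 0.4]
width: 11.3
shift in tool axes [-0.0493  0.8455  1.1155] turn [-0.0012  0.0005 -0.002 ] j [ 0.7464  0.2961 -0.1628  0.0007 -1.1108 -0.8988]
tcp [564.5268 260.7229 369.1165] 
R [[-0.15141260112168142, -0.9884698295863935, 0.0012728782397689613], [-0.9884705371869346, 0.15141307132564363, 0.0002809717227813931], [-0.0004704624746433164, -0.0012156599780500138, -0.9999991504175783]] F [ 3.4045 -0.3287  0.3583] w 11.34260733588182 t 7.85
```

```bash
python3 -m pendant '[0,0,-0.003,0,0,0,1, 0,0,-0.005,0,0,0,1, 0,0,-0.005,0,0,0,1, 0,0,-0.005,0,0,0,1, 0,0,-0.005,0,0,0,1, 0,0,-0.0035,0,0,0,1, 0,0,0,0,0,0,1, 0,0,0,0,0,0,1, 0,0,0,0,0,0,1, 0,0,0,0,0,0,1]'
python3 - <<'E'
from k import *
go((563.7,260.9,368+26.5),b[2],-1)
for n in("top",):
    c=camera(n);im=c["image"]
    x,y=(170,120)
    cv2.imwrite(f"pics/l_{n}.png",cv2.resize(im[y:y+110,x:x+160],None,fx=4,fy=4,interpolation=cv2.INTER_CUBIC))
E
```

```text
clock: 8.85
tcp_pos: [564.3, 260.5, 395.0]
tool_rot: [-0.0, -0.651, 0.759, -0.0]
ft_force: [5.3, -1.5, -1.7]
width: 11.5
shift in tool axes [-0.3084  0.6499  0.5302] turn [-0.0003 -0.0003 -0.0023] j [ 0.7464  0.2778 -0.1268  0.0005 -1.1662 -0.8988]
tcp [564.2955 260.4968 395.0305] 
R [[-0.1516857651131144, -0.988428730598489, 0.0002705355964796851], [-0.9884287153688956, 0.1516856624155841, -0.00036667661575276374], [0.00032139733068963796, -0.00032302477509951847, -0.99999989617937]] F [ 5.317  -1.539  -1.6557] w 11.48512762570027 t 8.85
```

View pics/l_top.png

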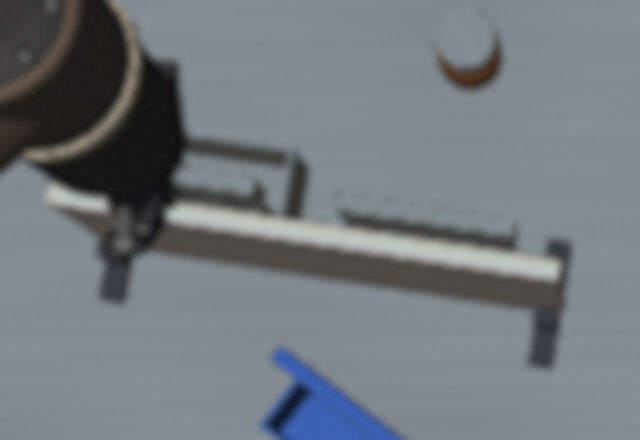

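The caddy rose with the tool: the band end in the picture shifted about 6 px, as expected. Drawing it off forwards now, in small rows while watching the force.

```bash
python3 -m pendant '[0,-0.002,0,0,0,0,1, 0,-0.003,0,0,0,0,1, 0,-0.004,0,0,0,0,1, 0,-0.004,0,0,0,0,1, 0,0,0,0,0,0,1]'
python3 -m pendant '[0,-0.004,0,0,0,0,1, 0,-0.004,0,0,0,0,1, 0,-0.005,0,0,0,0,1, 0,-0.005,0,0,0,0,1, 0,-0.005,0,0,0,0,1, 0,-0.003,0,0,0,0,1, 0,0,0,0,0,0,1]'
```

```text
clock: 9.4
tcp_pos: [577.3, 258.7, 394.9]
tool_rot: [-0.0, -0.651, 0.759, 0.0]
ft_force: [-0.4, -0.1, -3.0]
width: 11.4
clock: 10.1
tcp_pos: [603.1, 254.7, 395.0]
tool_rot: [-0.0, -0.651, 0.759, -0.0]
ft_force: [-0.6, 0.2, -4.4]
width: 11.0
```

Drawn free, with only the caddy's weight on the wrist. Next, further out and up.

```bash
python3 -m pendant '[0,-0.01,0,0,0,0,1, 0,-0.015,-0.005,0,0,0,1, 0,-0.01,-0.015,0,0,0,1, 0,0,-0.02,0,0,0,1, 0,0,-0.02,0,0,0,1, 0,0,-0.01,0,0,0,1, 0,0,0,0,0,0,1]'
python3 - <<'E'
from k import *
go((526,-199,460),w[2],-1)
for n in("side","top",):
    c=camera(n);cv2.imwrite(f"pics/m_{n}.png",c["image"][60:380] if n=="side" else c["image"][60:300])
E
```

```text
clock: 10.8
tcp_pos: [637.6, 249.5, 466.9]
tool_rot: [0.001, -0.651, 0.759, -0.0]
ft_force: [0.6, -0.1, -3.6]
width: 11.8
shift in tool axes [460.2143  42.465    5.8978] turn [-0.0022  0.002   0.0781] j [ 0.657   0.3452  0.1317  0.0004 -1.3543 -0.809 ]
tcp [637.6012 249.479  466.8583] 
R [[-0.15132198305089012, -0.9884811696004854, 0.002575808766790776], [-0.9884827506407701, 0.15132613582198123, 0.0015007674187259307], [-0.00187326752065534, -0.002319043433022182, -0.9999955564433036]] F [ 0.5894 -0.0701 -3.5626] w 11.755779139079126 t 10.8
```

View pics/m_side.png

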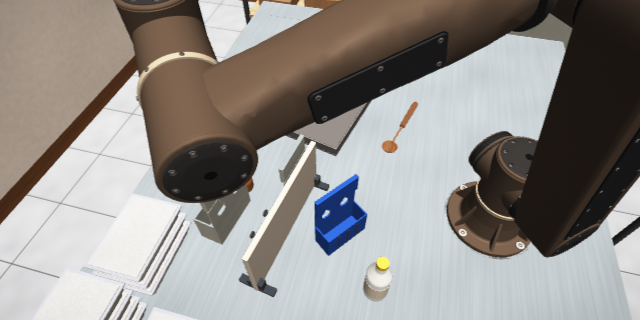

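View pics/m_top.png

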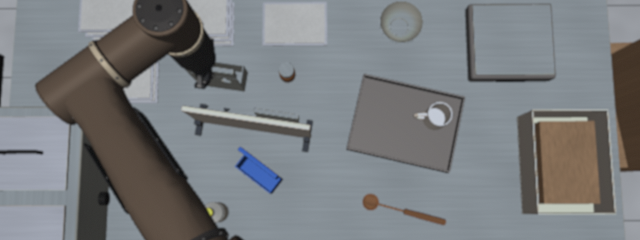

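```bash
python3 -m pendant '[0.015,0,0,0,0,0,1, 0.03,0,0,0,0,0,1, 0.035,0,0,0,0,0,1, 0.035,0,0,0,0,0,1, 0.035,0,0,0,0,0,1, 0.035,0,0,0,0,0,1, 0.035,0,0,0,0,0,1, 0.035,0,0,0,0,0,1, 0.035,0,0,0,0,0,1, 0.035,0.005,0,0,0,0,1, 0.035,0.01,0,0,0,0,1, 0.035,0.01,0,0,0,0,1, 0.03,0.01,0,0,0,0,1, 0.025,0.007,0,0,0,0,1, 0.01,0,0,0,0,0.02,1, 0,0,0,0,0,0.04,1, 0,0,0,0,0,0.018,1, 0,0,0,0,0,0,1, 0,0,0,0,0,0,1]'
python3 - <<'E'
from k import *
go((526,-199,460),w[2],-1)
C={}
for n in("side","top",):
    c=C[n]=camera(n);cv2.imwrite(f"pics/n_{n}.png",cv2.resize(c["image"][60:300,200:480],None,fx=2.5,fy=2.5,interpolation=cv2.INTER_CUBIC))
E
```

```text
clock: 12.8
tcp_pos: [526.2, -198.5, 464.9]
tool_rot: [-0.0, -0.622, 0.783, 0.0]
ft_force: [1.0, -1.0, -2.6]
width: 11.2
shift in tool axes [0.5291 0.0361 4.8762] turn [ 0.0005 -0.      0.0012] j [-0.0127  0.1395 -0.1442 -0.0001 -1.2876 -0.216 ]
tcp [ 526.1575 -198.4933  464.8762] 
R [[-0.22676397853450014, -0.9739496225388953, -0.00048041185310380893], [-0.9739497407350253, 0.22676396288046952, 8.752669528545656e-05], [2.3693503789222394e-05, 0.00048774490142739467, -0.9999998807717575]] F [ 0.9643 -1.0431 -2.5782] w 11.157892074143001 t 12.8
```

View pics/n_side.png

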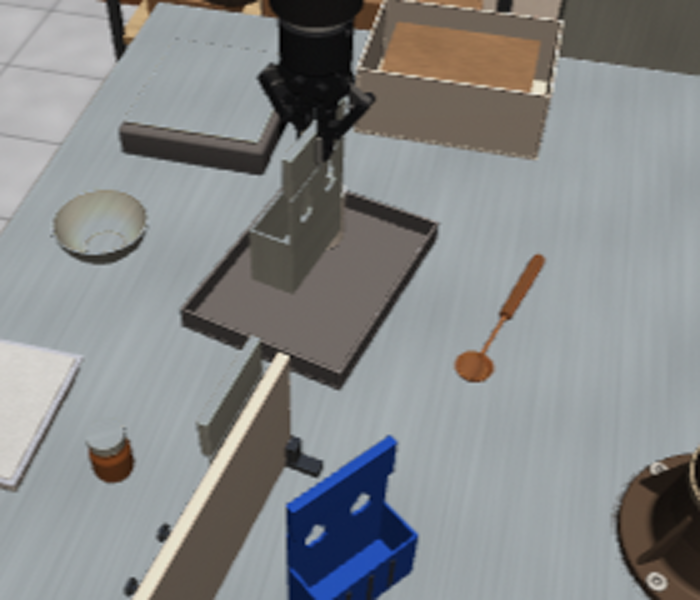

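View pics/n_top.png

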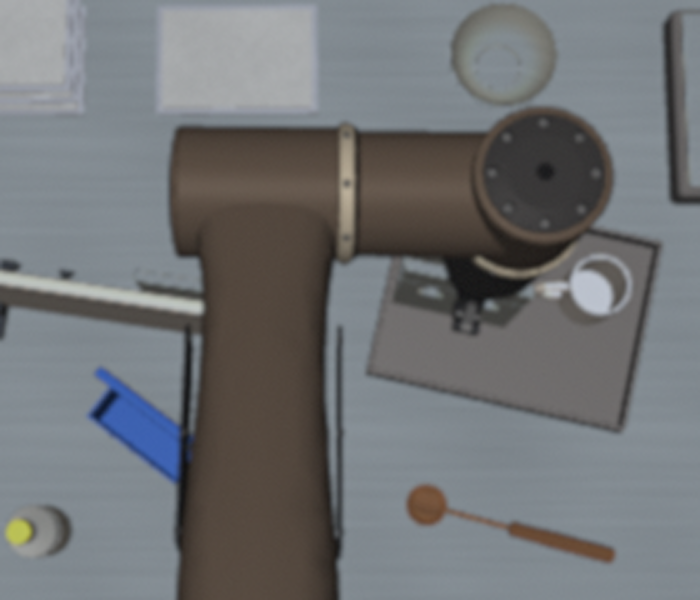

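```bash
cat > ov.py <<'E'
from k import *
import sys
def ov(fn,dy=0,dz=329.1):
    o,R=st();c=camera("side");im=cv2.resize(c["image"],None,fx=4,fy=4,interpolation=cv2.INTER_CUBIC)
    p=o["tcp_pos"];X=-R[:,1];Y=-R[:,0]
    P=lambda a:tuple(np.round((proj(c,p+X*a[0]+Y*(a[1]+dy)+np.array([0,0,a[2]-dz]))+.5)*4-.5).astype(int))
    for pts,col in(([(-6,-65,200),(6,-65,200),(6,65,200),(-6,65,200)],(0,0,255)),([(-6,-65,0),(51,-65,0),(51,65,0),(-6,65,0)],(0,255,0)),([(-2,-65,80),(51,-65,80),(51,65,80),(-2,65,80)],(255,0,0))):
        for i in range(4): cv2.line(im,P(pts[i]),P(pts[(i+1)%4]),col,1,cv2.LINE_AA)
    W=lambda a:tuple(np.round((proj(c,np.array([w[0]+np.cos(w[2])*a[0]-np.sin(w[2])*a[1],w[1]+np.sin(w[2])*a[0]+np.cos(w[2])*a[1],a[2]]))+.5)*4-.5).astype(int))
    for h,e in((35,0),(5,5)):
        q=[(-120+e,-160+e,h),(120-e,-160+e,h),(120-e,160-e,h),(-120+e,160-e,h)]
        for i in range(4): cv2.line(im,W(q[i]),W(q[(i+1)%4]),(0,255,255),1,cv2.LINE_AA)
    cv2.imwrite(fn,im[4*80:4*80+600,4*255:4*255+560])
E
python3 -c "
from ov import *
ov('pics/ov1.png')"
```

```text
(no output)
```

View pics/ov1.png

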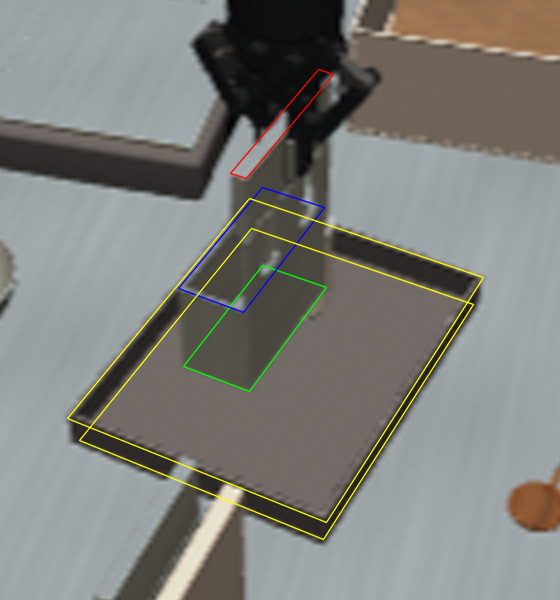

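The held caddy's model overlay matches within about 1 px, with its bottom near corner at (248,388) in the crop. It will come down in the free +y half. Lowering now, the last part gently.

```bash
python3 -m pendant '[0,0,0.01,0,0,0,1, 0,0,0.02,0,0,0,1, 0,0,0.02,0,0,0,1, 0,0,0.02,0,0,0,1, 0,0,0.02,0,0,0,1, 0,0,0.015,0,0,0,1, 0,0,0.008,0,0,0,1, 0,0,0,0,0,0,1, 0,0,0,0,0,0,1]'
python3 -m pendant '[0,0,0.003,0,0,0,1, 0,0,0.003,0,0,0,1, 0,0,0.003,0,0,0,1, 0,0,0.002,0,0,0,1, 0,0,0,0,0,0,1]'
python3 -c "
from ov import *
ov('pics/ov2.png')"
```

```text
clock: 13.85
tcp_pos: [526.3, -198.9, 352.6]
tool_rot: [0.0, -0.621, 0.783, -0.0]
ft_force: [0.3, 0.0, -1.8]
width: 11.5
clock: 14.35
tcp_pos: [525.9, -198.8, 340.9]
tool_rot: [-0.0, -0.621, 0.784, 0.0]
ft_force: [0.5, -0.2, -2.1]
width: 11.3
```

View pics/ov2.png

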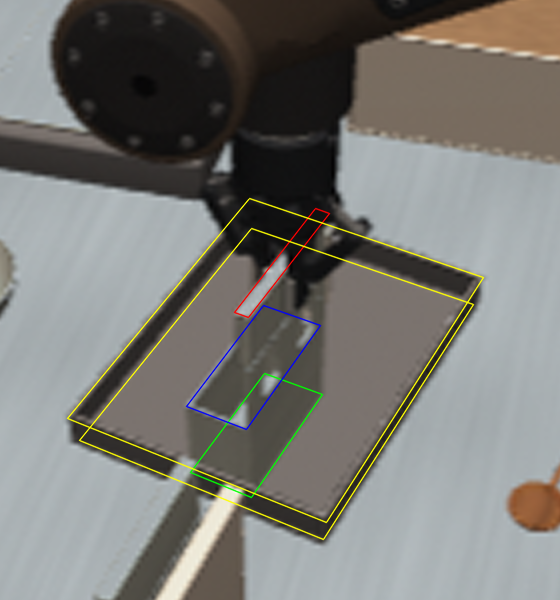

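The +y wall margin is only about 10 mm, so I shift 7 mm towards the middle while still above the floor, then touch down.

```bash
python3 -m pendant '[0.002,0,0,0,0,0,1, 0.003,0,0,0,0,0,1, 0.002,0,0,0,0,0,1, 0,0,0,0,0,0,1, 0,0,0.002,0,0,0,1, 0,0,0.001,0,0,0,1, 0,0,0,0,0,0,1]'
python3 -m pendant '[0,0,0.001,0,0,0,1, 0,0,0.001,0,0,0,1, 0,0,0,0,0,0,1]'
python3 -m pendant '[0,0,0.001,0,0,0,1, 0,0,0.001,0,0,0,1, 0,0,0,0,0,0,1]'
```

```text
clock: 15.1
tcp_pos: [524.4, -205.6, 337.9]
tool_rot: [-0.0, -0.621, 0.784, 0.0]
ft_force: [0.6, -0.2, -3.2]
width: 10.9
clock: 15.4
tcp_pos: [524.4, -205.6, 336.0]
tool_rot: [-0.0, -0.621, 0.784, 0.0]
ft_force: [-0.0, 0.1, -2.9]
width: 11.6
clock: 15.7
tcp_pos: [524.6, -205.7, 334.3]
tool_rot: [0.0, -0.621, 0.784, -0.0]
ft_force: [0.6, -0.1, -2.8]
width: 11.4
```

```bash
python3 -m pendant '[0,0,0.001,0,0,0,1, 0,0,0,0,0,0,1]'
python3 -m pendant '[0,0,0.001,0,0,0,1, 0,0,0,0,0,0,1]'
python3 -m pendant '[0,0,0.001,0,0,0,1, 0,0,0,0,0,0,1]'
```

```text
clock: 15.9
tcp_pos: [524.8, -205.7, 334.3]
tool_rot: [0.0, -0.621, 0.783, -0.001]
ft_force: [-1.6, 1.4, 4.5]
width: 11.3
clock: 16.1
tcp_pos: [524.8, -205.7, 334.3]
tool_rot: [0.001, -0.622, 0.783, -0.001]
ft_force: [-3.0, 2.5, 12.1]
width: 11.3
clock: 16.3
tcp_pos: [524.8, -205.7, 334.3]
tool_rot: [0.001, -0.622, 0.783, -0.001]
ft_force: [-5.2, 4.2, 18.6]
width: 11.3
```

Contact came at 334.3 mm, against an expected 334. I relieve the pressure and let go.

```bash
python3 -m pendant '[0,0,-0.002,0,0,0,1, 0,0,0,0,0,0,1]' 20
python3 -m pendant '[0,0,0,0,0,0,0.8, 0,0,0,0,0,0,0.7, 0,0,0,0,0,0,0.5, 0,0,0,0,0,0,0.3, 0,0,0,0,0,0,0.2, 0,0,0,0,0,0,0.2, 0,0,0,0,0,0,0.2]'
python3 -m pendant '[0,0,-0.005,0,0,0,0.2, 0,0,-0.015,0,0,0,0.2, 0,0,-0.03,0,0,0,0.2, 0,0,-0.03,0,0,0,0.2, 0,0,-0.03,0,0,0,0.2, 0,0,-0.02,0,0,0,0.2, 0,0,0,0,0,0,0.2]'
python3 - <<'E'
from h import *
for n in("side","top"):
    c=camera(n);cv2.imwrite(f"pics/e_{n}.png",cv2.resize(c["image"][80:330,200:480],None,fx=2.4,fy=2.4,interpolation=cv2.INTER_CUBIC))
E
```

```text
clock: 16.5
tcp_pos: [524.8, -205.7, 334.3]
tool_rot: [0.001, -0.621, 0.783, -0.001]
ft_force: [-1.2, 2.4, 7.6]
width: 11.3
clock: 17.2
tcp_pos: [524.5, -205.7, 333.1]
tool_rot: [-0.0, -0.621, 0.784, 0.0]
ft_force: [-0.3, -0.1, 0.2]
width: 68.2
clock: 17.9
tcp_pos: [524.8, -205.9, 467.2]
tool_rot: [0.002, -0.621, 0.783, -0.002]
ft_force: [0.7, 0.1, -0.2]
width: 68.4
```

View pics/e_side.png

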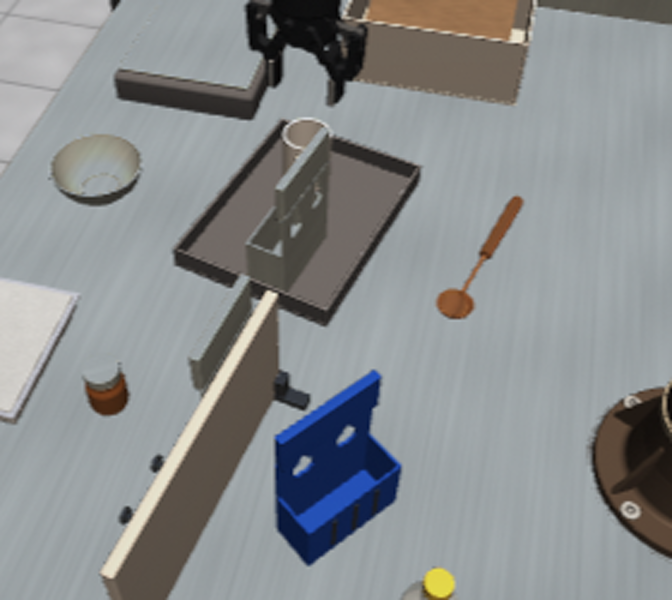

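View pics/e_top.png

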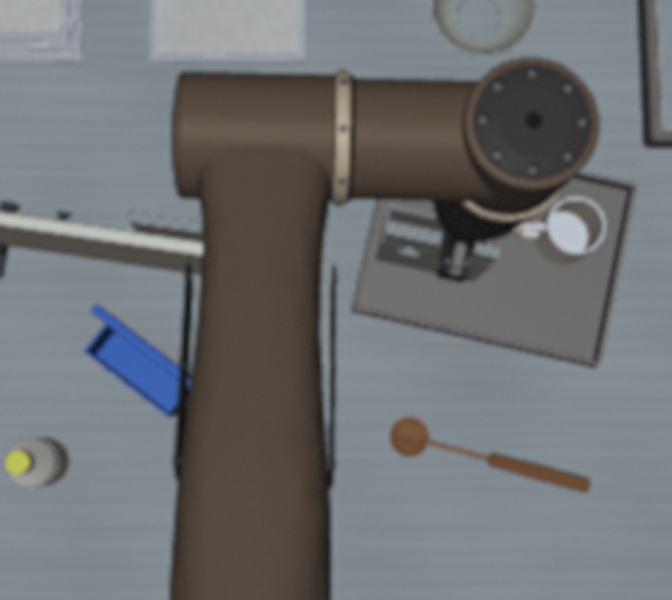

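```bash
python3 -c "
from ov import *
ov('pics/ov3.png',dz=observe()['tcp_pos'][2]-5)"
```

```text
(no output)
```

View pics/ov3.png

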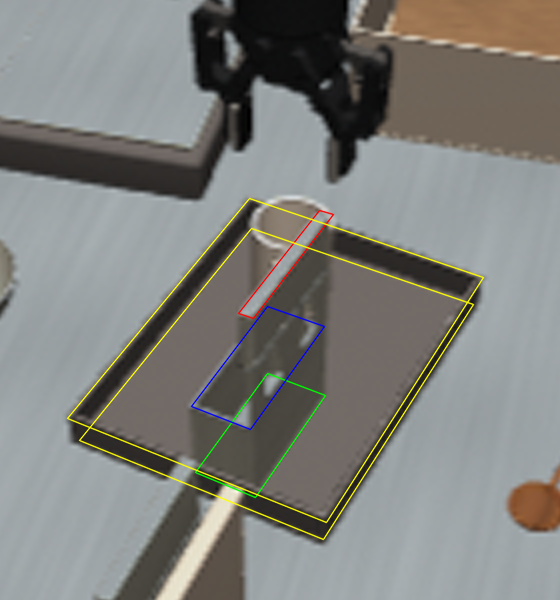

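The standing caddy matches the model upright on the tray floor, for both the band (red) and the pocket rim (blue). The clip plate still hangs, and the mug, jar, bottle and spoon are in place.

```bash
python3 -c "
from bench import *
o=observe();print(o['clock'],o['ft_force'],o['width']);print(sign_off())"
```

```text
18.05 [ 1.13478362 -0.17480197  0.06302699] 68.3850308583317
the job is handed in; nothing more can be done
None
```

The metal caddy is off the board and standing upright in the free +y half of the wash tray. I handed the job in at 18 s of the 51 s allowed; `sign_off()` reports no verdict.

- **Taking it down:** I gripped the caddy by its band and raised it 26 mm on the studs. I then drew it off along the board's +x; the wrist felt only the caddy's weight once it was free.
- **Setting down:** I carried it past the clip plate and over the jar, and moved it 7 mm further from the tray's +y wall before lowering. It touched the floor at tool height 334.3 mm, against 334 mm expected. The pressing force reached 18.6 N; I eased that off, then opened the fingers and raised the gripper 134 mm clear.
- **Last checks:** In the side view, a model of the caddy standing upright on the tray floor matched the picture to about 1–2 pixels. The clip plate still hangs, and the mug, jar, bottle and spoon look unmoved by eye. Part of the caddy was hidden by the gripper in the top view, so its final position rests on the side view and the touchdown height. No check failed.
- **Disagreement:** The networks also reported the blue look-alike as the caddy. I chose the metal one by its open pocket and its place on the board.

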